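Spent lamp battery through the caddy flap

TASK

The lamp's spent battery lies on top of the bamboo recycling caddy, beside its self-closing flap. Push the flap down with one finger and, keeping it held open, push the battery across and in with the other until it has dropped to the bottom, then come away so that the flap swings shut by itself. The battery is only pushed, not picked up, and the other things on the bar stay where they are.

Things in the scene. Friction and masses are not known exactly. Their poses are not given: they have to be found in the camera images.
- bin: bamboo recycling caddy, fixed to the bar: hollow box 140 (x) x 216 (y) x 130 mm high, origin centre of its underside, z up. Its flat top, with no rim: a solid deck 6 mm thick from y = -108 to -14 mm, and an opening from y = -14 to +96 mm, 120 mm wide (x = -60 to +60), filled by the flap. Inside is one open space, also under the deck; walls and floor 6 mm.
- deck_edge (a point): middle of the deck's edge at the opening, on the deck's top face (caddy frame 0, -14, 130 mm); the battery has to go over this edge, towards the caddy's +y. Axes as the caddy's.
- flap (a joint): angle of the flap, a level aluminium plate 116 x 105 x 3 mm. 0 = shut, flush with the caddy's top; grows as it is pushed down into the caddy, stop at 1.25 rad. Hinge line along the caddy's x at caddy y = 95, z = 129 mm. A spring shuts it from any angle: torque 0.07 Nm when shut, 0.15 Nm at 1 rad (1 to 8 N at a fingertip); it bears the battery without opening.
- flap_tip (a point): middle of the flap's free edge, top face, 106 mm from the hinge line; it moves down with the flap.
- battery: spent block battery, 48 (x) x 26 (y) x 17 mm high, 45 g, dark case, steel end with two 3 mm studs at +x; lies flat on the caddy's deck, long side along the deck's edge give or take 0.3 rad, its centre 24 to 32 mm from that edge and up to 18 mm off the caddy's middle. Origin: centre of its underside.
- cup_a: white espresso cup, 62 mm across, 55 mm high, on the bar behind the caddy (caddy +x side); origin centre of its underside. Leave alone.
- cup_b: white espresso cup like the first, on the bar at the deck end of the caddy (-y side). Leave alone.
- teapot: white ceramic teapot, 130 mm high, 125 mm across, 210 mm long over spout and handle; origin centre of its underside. Leave alone.
- lamp: battery lamp, frosted glass on a round metal base, 116 mm across, 187 mm high, at the back; origin centre of its underside. Leave alone.
- sugar_jar: glass jar with wooden cap, 72 mm across, 100 mm high, at the back; origin centre of its underside. Leave alone.
- strainer: steel tea strainer, 68 mm across, 30 mm high, on the tray; origin centre of its underside. Leave alone.
- fresh_battery: the new battery, same shape as the spent one, lying on the tray 200 x 260 x 20 mm at the robot's left. Leave alone.
Things that resemble listed ones, but are neither listed nor needed, are in the scene too. Leave any yellow look-alike of the battery alone.

How it is judged:
By the outcome, as a careful person would: the job done as asked, in the order asked, and still so for the second after the job is handed in, with the robot touching nothing.
It also fails if it takes over 35 s, if anything falls off the work surface, if the arm or the gripper's body presses on something with over 40 N, if the wrist force passes 120 N, or if a joint passes its speed limit or range.

ROBOT

A 6-joint arm with a two-finger parallel gripper is mounted at the origin on the work surface. World frame = base frame: x ahead of the robot, y to its left, z up, the work surface at z = 0. Lengths are in m, angles in rad, forces in N, time in s.
With the tool pointing down it reaches from about 0.375 to 0.9 m from the base axis. Payload 3.1 kg.
Tool frame: the origin (TCP) lies on the centre line of the jaws, within the pads' length; the fingertips stand 8 mm ahead of it and the grasp point (between the pads) lies 11 mm behind it (robot.tip_extent is the distance from the TCP to the fingertips, in m); y points along the fingers, z is the direction in which the jaws open and shut, and the axes are right-handed (so a half turn about y gives the same grasp; the last joint's range is limited). The gripper opens to 87 mm and grips with 3 to 60 N. Pads are 19 mm wide; open, the fingers measure 117 mm over their backs; the gripper's body (75 mm by 190 mm) begins 51 mm behind the grasp point.
Start: joints at [0.971, 0.527, 1.433, -0, 1.181, -0.178], TCP at [0.256, 0.57, 0.231] pointing down, gripper open.
Joint ranges: [-3.08, 3.08], [-0.75, 2.2], [0.22, 2.44], [-1.43, 4.57], [0, 2.65], [-2.85, 2.85]. Speed limits (rad/s): [2.79, 2.79, 3.14, 3.14, 3.14, 3.14].

INTERFACE

Orientations are given as a unit quaternion [x, y, z, w].
In Python, from rig import robot gives the robot as it stands.
- The arm moves only by the shell command python3 -m crank 'ROWS' [FORCE]. ROWS is JSON, a list that holds one entry, the list of rows, each a list of 7 numbers: the turn, a rotation vector about the tool's x, y, z in degrees, then the shift along the tool's x, y, z in m, then the opening in per cent of the stroke, from 0 (shut) to 100 (fully open). In form: [[[ax, ay, az, dx, dy, dz, gripper], ...]]. A call has exactly 5 rows; each row shifts and turns the commanded pose from where the row before left it, along the tool's axes as they then stand; what a row does not reach is not made up. A row lasts 1/8 s, in which the tool goes at most 62.5 mm and 10.7 degrees, less where a joint would pass 70% of its speed; a pose out of reach is approached as far as the arm can. A call with a gripper value outside its range is refused whole. The fingers move at their own pace and stop on an object; FORCE is the grip in N (left out, the last holds). Time passes only in rows, so rows that do not move let the fingers close, or fill a call up. It gives the time, the measured TCP pose, the force and the opening at its end, in the units of the state.
- robot.get_obs(): the state, without advancing time (a new reading comes with each control period).
- robot.camera(name): name is "side" or "top" or "wrist"; returns a dict with "img" (384x512x3 uint8, red, green, blue), "K" (3x3 intrinsics, pixels), "dist_coeffs" ([k1, k2, p1, p2, k3] as OpenCV has them; the pictures are not rectified), "R" (3x3) and "t" (3): a world point X has camera coordinates R X + t; the wrist camera has in their place "T_tool_cam" (4x4, takes a point from camera to tool coordinates, whose origin is the TCP and whose axes are the tool frame's). Camera axes: x right, y down, z forward; pixel columns grow to the right and rows downward; lengths in m; the calibration is good to about 2 mm. A picture is of the moment at which its call begins: read the wrist's pose just before it. There is no depth.
- robot.hand_in(): hands the job in, once; it reports no verdict.
Trained networks look in a picture, given as the dict that the camera call returned (one of the last four; its "shot" number tells which), for a name from the list of things; names that differ only in an ending like _2 or _b are one class to them, and where a whole thing is asked for, a point or a joint stands for the part that bears it (a point fixed in the world has none). Each returns a list of dicts, best first, with "conf" (0 to 1); they miss things now and then, are a little off and sometimes report something else, mostly with a low value. They report only what shows in the picture. A call takes as long as a camera call. They do not tell look-alikes from the thing itself.
- robot.spot_in(picture, thing): "at" ([row, column] in pixels, amid what is visible of it).
The state is a dict: "time": time; "q": joint angles; "joint_velocities": joint speeds; "joint_torque": joint torques, N m; "position": TCP position; "tool_rot": TCP orientation; "ft_force": force on the tool from outside, world axes, zero at the start; "moment": the same for the moment, N m; "grip_width": finger opening in m.
Only numpy, scipy, OpenCV 4.12 (cv2) and the standard library are available. Lean on these libraries where they do the work, as an engineer would, in place of code of your own. Each camera call takes 0.05 s, during which the arm holds its last target.

## Working session

There is one attempt and no reset: what is moved stays moved. The work goes in short steps, Python scripts to look and compute and a shell command to move; the robot and the scene stay as the last step left them, time stands still between calls to the robot, and variables do not carry over. Pictures are saved under pics/ and viewed, and the job is handed in when it is done.

```bash
mkdir -p pics; ls; python3 - <<'E'
from rig import robot
import cv2,json
print(robot.get_obs())
for n in ["side","top","wrist"]:
    c=robot.camera(n); cv2.imwrite(f"pics/{n}0.png",c["img"][:,:,::-1])
    print(n,{k:(v.tolist() if hasattr(v,'tolist') else v) for k,v in c.items() if k!="img"})
    for t in ["bin","battery","flap"]:
        print(t,robot.spot_in(c,t))
E
```

```text
pics
{'time': 0.0, 'q': array([ 9.70469834e-01,  5.28479943e-01,  1.43389424e+00, -3.56304173e-05,
        1.18135669e+00, -1.78513079e-01]), 'joint_velocities': array([-0.00092811, -0.00149721, -0.0017526 ,  0.00233429,  0.00127462,
        0.00122193]), 'joint_torque': array([ 9.05679644e-05, -4.40043283e+01, -1.76596534e+01,  6.32844167e-02,
        5.84064180e-02, -1.71721636e-04]), 'position': array([0.25547081, 0.56963261, 0.2295657 ]), 'tool_rot': array([ 0.69214276, -0.14830186,  0.1477494 , -0.69073517]), 'ft_force': array([-0.44314476,  0.69810303,  0.75243823]), 'moment': array([ 0.03868358,  0.00699687, -0.01729404]), 'grip_width': 0.08685727202185153}
side {'K': [[361.69365498441897, 0.0, 256.8315934173623], [0.0, 361.69365498441897, 192.12086687572312], [0.0, 0.0, 1.0]], 'dist_coeffs': [-0.03915517211189833, 0.0, 0.0, 0.0, 0.0], 'R': [[-0.9957173680587965, -0.09026419426155509, -0.01998244680653221], [-0.05233011870711547, 0.728477019302287, -0.6830686576212927], [0.0762133952934971, -0.679097642156684, -0.7300807563516994]], 't': [0.525458530414788, 0.07805677369523367
[... 707 characters left out ...]
41037116794, 1.4115203586174807], 'shot': 2}
bin [{'at': [213.0, 253.1], 'conf': 0.58}, {'at': [195.6, 406.5], 'conf': 0.18}]
battery []
flap [{'at': [212.5, 255.6], 'conf': 0.93}]
wrist {'K': [[318.1951554506, 0.0, 260.26425582807457], [0.0, 318.1951554506, 189.91941328777932], [0.0, 0.0, 1.0]], 'dist_coeffs': [0.006338589633076383, 0.0, 0.0, 0.0, 0.0], 'T_tool_cam': [[0.0006015674261940711, 0.9568360932582094, 0.29062747419161483, -0.07970484891904725], [0.00010359116547952916, -0.2906275848461166, 0.9568362431447625, -0.1539237166232568], [0.9999998136927334, -0.0005454950773062079, -0.000273951854270412, -0.0005876143316171367], [0.0, 0.0, 0.0, 1.0]], 'shot': 3}
bin []
battery []
flap []
```

View pics/side0.png

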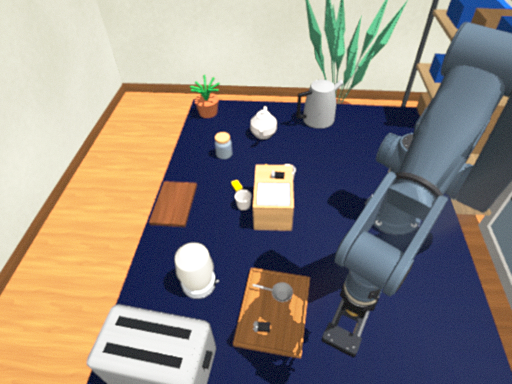

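View pics/top0.png

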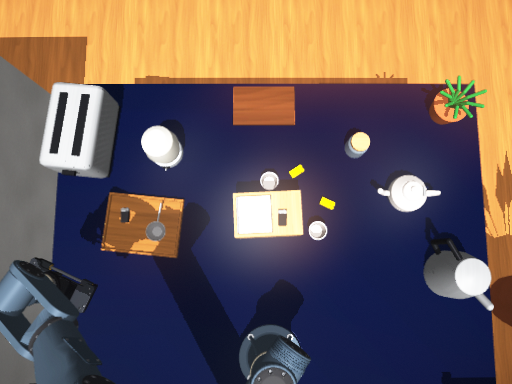

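```bash
python3 - <<'E'
import cv2
a=cv2.imread("pics/side0.png")[110:270,190:350]; b=cv2.imread("pics/top0.png")[130:270,180:340]
cv2.imwrite("pics/sidec.png",cv2.resize(a,None,fx=3.7,fy=3.7,interpolation=cv2.INTER_CUBIC))
cv2.imwrite("pics/topc.png",cv2.resize(b,None,fx=4,fy=4,interpolation=cv2.INTER_CUBIC))
E
```

```text
(no output)
```

View pics/sidec.png

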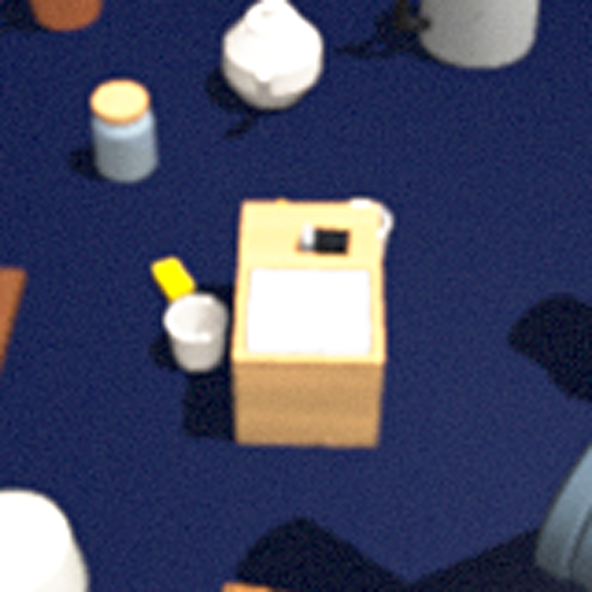

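View pics/topc.png

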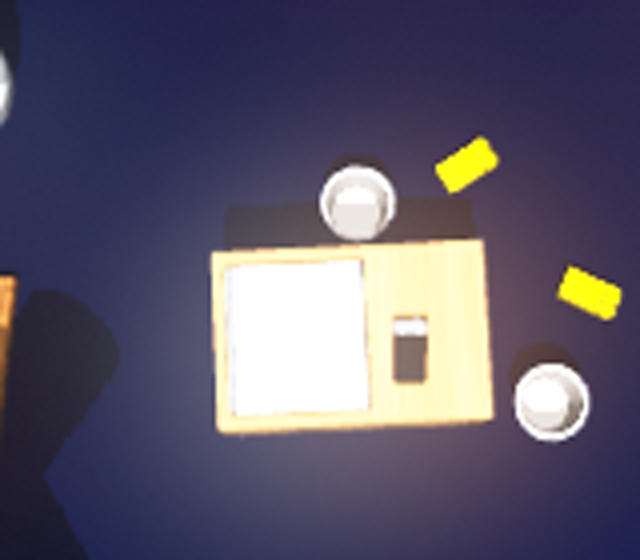

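Seen in the pictures: the spent battery (dark, on the caddy deck) is at top (row 217, col 282), side (175, 279). Things it could be confused with are the fresh battery on the tray at top (214, 125) and side (326, 263), and the yellow look-alikes at top (171, 297) and (203, 327). I choose the dark one on the deck; the close crops show its dark case with the steel end at +x.

```bash
cat > h.py <<'E'
import numpy as np, cv2
from scipy.optimize import least_squares
from scipy.spatial.transform import Rotation as Ro
def proj(c,X):
    return cv2.projectPoints(np.asarray(X,float).reshape(-1,1,3),cv2.Rodrigues(np.array(c["R"]))[0],np.array(c["t"]),np.array(c["K"]),np.array(c["dist_coeffs"]))[0].reshape(-1,2)
def wristcam(c,obs):
    T=np.eye(4);T[:3,:3]=Ro.from_quat(obs["tool_rot"]).as_matrix();T[:3,3]=obs["position"]
    W=np.linalg.inv(T@np.array(c["T_tool_cam"])); d=dict(c); d["R"]=W[:3,:3]; d["t"]=W[:3,3]; return d
def ontoz(c,px,z):
    p=cv2.undistortPoints(np.array(px,float).reshape(-1,1,2),np.array(c["K"]),np.array(c["dist_coeffs"])).reshape(-1,2)
    R=np.array(c["R"]);o=-R.T@np.array(c["t"]);d=np.c_[p,np.ones(len(p))]@R
    return o+d*((z-o[2])/d[:,2])[:,None]
def caddy(p,X):
    X=np.asarray(X,float);c,s=np.cos(p[2]),np.sin(p[2])
    return np.c_[p[0]+c*X[:,0]-s*X[:,1],p[1]+s*X[:,0]+c*X[:,1],X[:,2]]
E
python3 - <<'E'
from h import *
from rig import robot
s=robot.camera("side");t=robot.camera("top")
un=lambda P,k,o:(np.array(P)+.5)/k-.5+np.array(o)
ts=un([(212,254),(484,240),(494,418),(218,433),(228,263),(365,261),(370,410),(232,415)],4,(180,130))
ss=un([(232,360),(242,203),(385,205),(385,358),(246,354),(250,269),(370,269),(373,352)],3.7,(190,110))
M=np.array([(70,108),(70,-108),(-70,-108),(-70,108),(59,95),(59,-11),(-59,-11),(-59,95)])/1000
M=np.c_[M,np.full(8,.13)]
for nm,f in (("both",lambda p:np.r_[(proj(t,caddy(p,M))-ts).ravel(),(proj(s,caddy(p,M))-ss).ravel()]),("top",lambda p:(proj(t,caddy(p,M))-ts).ravel()),("side",lambda p:(proj(s,caddy(p,M))-ss).ravel())):
    r=least_squares(f,[.45,0,0]);print(nm,r.x,np.abs(r.fun).mean())
    print(r.fun.reshape(-1,8,2).round(1).tolist())
bt=un([(394,318),(427,318),(427,382),(394,382)],4,(180,130))
bs=un([(300,226),(349,228),(349,252),(300,250)],3.7,(190,110))
print(ontoz(t,bt,.147)); print(ontoz(s,bs,.147))
o=robot.get_obs();print(Ro.from_quat(o["tool_rot"]).as_matrix().round(3))
E
```

```text
both [0.46225378 0.00912115 0.04516293] 0.47315937596749613
[[[-0.2, -0.1], [-0.4, 0.3], [-0.3, -0.0], [-0.1, -0.7], [-0.0, 0.9], [-0.9, -0.1], [-0.4, -0.1], [0.4, 0.1]], [[0.8, -0.7], [1.0, -0.2], [-1.7, -0.1], [-0.4, 0.6], [0.3, -1.8], [0.5, -0.3], [-0.1, 0.3], [-0.4, -0.6]]]
top [0.46231116 0.00832336 0.04333368] 0.2802992898960621
[[[0.0, -0.2], [-0.1, 0.4], [-0.1, 0.0], [0.1, -0.7], [0.3, 0.8], [-0.7, -0.1], [-0.1, -0.1], [0.6, 0.1]]]
side [0.46216425 0.01111716 0.04809321] 0.5715264494419472
[[[0.8, -0.3], [0.8, 0.2], [-1.8, 0.2], [-0.3, 1.0], [0.3, -1.4], [0.5, 0.1], [-0.1, 0.6], [-0.3, -0.2]]]
[[ 0.47417267 -0.02417478  0.147     ]
 [ 0.47417654 -0.04993087  0.147     ]
 [ 0.4242899  -0.04949645  0.147     ]
 [ 0.42428729 -0.02387533  0.147     ]]
[[ 0.47642737 -0.0456762   0.147     ]
 [ 0.42666051 -0.04620322  0.147     ]
 [ 0.42530792 -0.01157311  0.147     ]
 [ 0.47420046 -0.01097438  0.147     ]]
[[ 0.912  0.     0.409]
 [-0.409  0.     0.912]
 [ 0.    -1.     0.   ]]
```

```bash
python3 -m crank '[[[0,-9,0,0,-0.025,0,100],[0,-9,0,0,-0.025,0,100],[0,-8.8,0,0,-0.02,0,100],[0,0,0,0.017,0,-0.058,100],[0,0,0,0.017,0,-0.058,100]]]'; python3 -m crank '[[[0,0,0,0.017,0,-0.058,100],[0,0,0,0.017,0,-0.058,100],[0,0,0,0.017,0,-0.058,100],[0,0,0,0.017,0,-0.058,100],[0,0,0,0.017,0,-0.058,100]]]'
python3 -m crank '[[[0,0,0,0.017,0,-0.058,100],[0,0,0,0.017,0,-0.058,100],[0,0,0,0.017,0,-0.058,100],[0,0,0,0,0,0,100],[0,0,0,0,0,0,100]]]'
```

```text
time: 1.32
position: [0.2954, 0.4551, 0.3008]
tool_rot: [-0.707, -0.017, 0.017, 0.707]
ft_force: [1.2, 0.2, 0.6]
grip_width: 0.0871
time: 1.95
position: [0.3939, 0.1683, 0.301]
tool_rot: [-0.707, -0.017, 0.016, 0.707]
ft_force: [0.4, -0.0, 1.3]
grip_width: 0.0868
time: 2.58
position: [0.4517, -0.0011, 0.3004]
tool_rot: [-0.707, -0.016, 0.016, 0.707]
ft_force: [0.2, 0.0, 0.8]
grip_width: 0.0869
```

```bash
python3 - <<'E'
from h import *
from rig import robot
import pickle
o=robot.get_obs();c=robot.camera("wrist");print(o["position"])
pickle.dump((o,c),open("w1.pkl","wb"))
cv2.imwrite("pics/w1.png",cv2.resize(c["img"][:,:,::-1],None,fx=1.5,fy=1.5,interpolation=cv2.INTER_CUBIC))
for t in ["battery","flap","bin"]: print(t,robot.spot_in(c,t))
E
```

```text
[ 0.45173058 -0.0011128   0.30038132]
battery [{'at': [188.5, 123.7], 'conf': 0.97}, {'at': [254.9, 199.7], 'conf': 0.73}, {'at': [173.7, 224.6], 'conf': 0.57}]
flap [{'at': [180.4, 306.7], 'conf': 0.7}]
bin [{'at': [176.8, 272.7], 'conf': 0.58}]
```

View pics/w1.png

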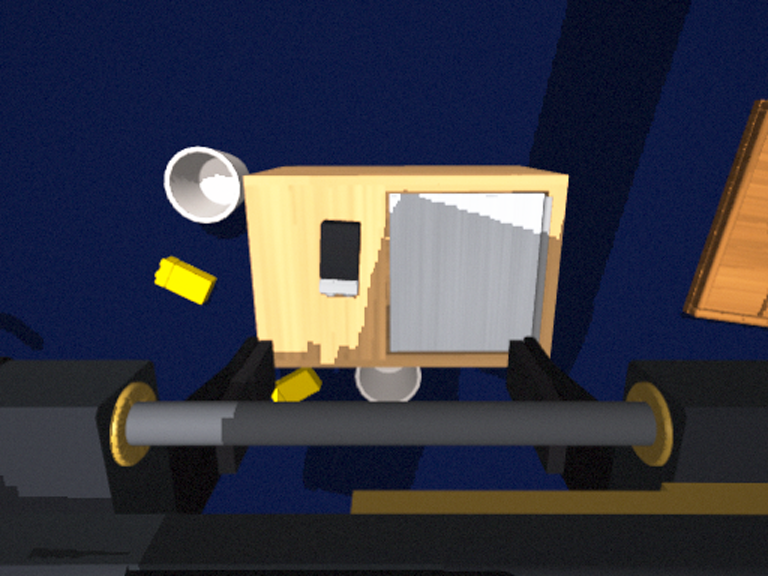

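Wrist view (picture pixels, 1.5×): the caddy's top corners are near (247,175), (568,176), (549,362) and (262,365). The battery's top face spans (321,220) to (359,296) with its steel end toward +x. Yellow look-alikes show outside the caddy.

```bash
python3 - <<'E'
from h import *
import pickle
o,c=pickle.load(open("w1.pkl","rb"));c=wristcam(c,o)
un=lambda P:(np.array(P)+.5)/1.5-.5
w=un([(568,176),(247,175),(262,365),(388,193),(390,352)])
M=np.array([(-70,108),(-70,-108),(70,-108),(-60,-14),(60,-14)])/1000.;M=np.c_[M,np.full(5,.13)]
r=least_squares(lambda p:(proj(c,caddy(p,M))-w).ravel(),[.46,0,.04]);print(r.x,r.fun.reshape(-1,2).round(1).tolist())
b=ontoz(c,un([(321,220),(361,221),(358,297),(320,293)]),.147);print(b)
for p in (r.x,[.4623,.009,.0445]):
    d=b[:,:2]-np.array(p[:2]);C,S=np.cos(p[2]),np.sin(p[2]);print((np.c_[d[:,0]*C+d[:,1]*S,-d[:,0]*S+d[:,1]*C]*1000).round(1).tolist())
im=cv2.imread("pics/w1.png")[150:390,230:590];cv2.imwrite("pics/w1c.png",cv2.resize(im,None,fx=2.2,fy=2.2))
E
```

```text
[0.46338584 0.01069568 0.04332456] [[2.4, -0.4], [-0.8, 0.1], [0.1, 1.1], [-0.3, -1.6], [-1.5, 1.7]]
[[ 0.4229816  -0.04803878  0.147     ]
 [ 0.42248247 -0.02221089  0.147     ]
 [ 0.47428182 -0.02288314  0.147     ]
 [ 0.47256924 -0.04861572  0.147     ]]
[[-42.9, -56.9], [-42.3, -31.1], [9.4, -34.0], [6.6, -59.7]]
[[-41.8, -55.2], [-41.2, -29.4], [10.6, -32.4], [7.7, -58.0]]
```

View pics/w1c.png

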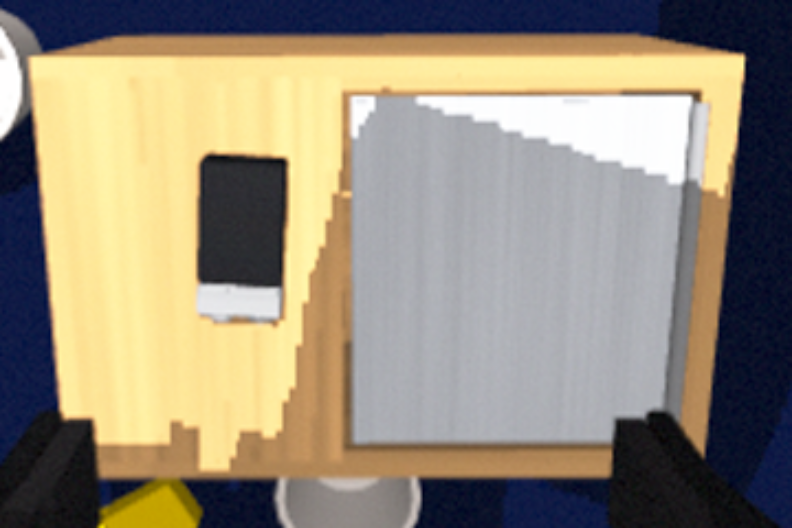

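```bash
python3 -m crank '[[[-10,0,0,-0.0055,0,0,100],[-10,0,0,0,0,0,100],[0,0,0,0,0.054,0.012,100],[0,0,0,0,0.054,0.012,100],[0,0,0,0,0,0,100]]]' 3; cat >> h.py <<'E'
def report(o,p=(.4628,.0098,.044),w=None):
    R=Ro.from_quat(o["tool_rot"]).as_matrix();C,S=np.cos(p[2]),np.sin(p[2]);Q=np.array([[C,S,0],[-S,C,0],[0,0,1]])
    P=Q@(o["position"]-np.array([p[0],p[1],0]));A=Q@R;w=w or o["grip_width"]
    g=lambda a:((P+A@np.array([0,.008,a]))*1000).round(1)
    print("t",o["time"],"TCP",(P*1000).round(1),"Binner",g(-w/2),"Ainner",g(w/2),"Aouter",g(w/2+.015),"F",np.round(o["ft_force"],1),"rest",np.round(o["q"],2))
    print("tool axes cols (caddy)",A.round(3).tolist())
E
python3 - <<'E'
from h import *
from rig import robot
report(robot.get_obs())
E
```

```text
time: 3.4
position: [0.4443, -0.0149, 0.188]
tool_rot: [0.819, 0.017, -0.018, -0.574]
ft_force: [0.5, -0.1, 0.2]
grip_width: 0.0875
t 3.4 TCP [-19.5 -23.9 188. ] Binner [-19.3 -67.7 195.5] Ainner [-19.9  14.5 165.6] Aouter [-20.   28.6 160.5] F [ 0.5 -0.1  0.2] rest [-0.06  0.39  1.92 -0.47  0.86 -1.36]
tool axes cols (caddy) [[1.0, -0.008, -0.007], [0.004, -0.341, 0.94], [-0.01, -0.94, -0.341]]
```

```bash
python3 -m crank '[[[0,0,0,0.0025,0.014,0.0045,100],[0,0,0,0,0.014,0.0045,100],[0,0,0,0,0.0134,0.0045,100],[0,0,0,0,0,0,100],[0,0,0,0,0,0,100]]]' 3; 
python3 - <<'E'
from h import *
from rig import robot
o=robot.get_obs();report(o)
w=robot.camera("wrist");cv2.imwrite("pics/w2.png",cv2.resize(w["img"][:,:,::-1],None,fx=1.5,fy=1.5,interpolation=cv2.INTER_CUBIC))
s=robot.camera("side");cv2.imwrite("pics/s2.png",cv2.resize(s["img"][110:270,190:350,::-1],None,fx=3.7,fy=3.7,interpolation=cv2.INTER_CUBIC))
E
```

```text
time: 4.03
position: [0.4498, -0.0175, 0.1475]
tool_rot: [0.819, 0.019, -0.013, -0.573]
ft_force: [-0.8, -0.2, 1.4]
grip_width: 0.0871
t 4.025 TCP [-14.1 -26.7 147.5] Binner [-14.1 -70.3 154.9] Ainner [-14.2  11.5 125.1] Aouter [-14.3  25.6 120. ] F [-0.8 -0.2  1.4] rest [-0.06  0.47  1.95 -0.52  0.75 -1.28]
tool axes cols (caddy) [[1.0, 0.0, -0.002], [0.002, -0.342, 0.94], [-0.0, -0.94, -0.342]]
```

View pics/w2.png

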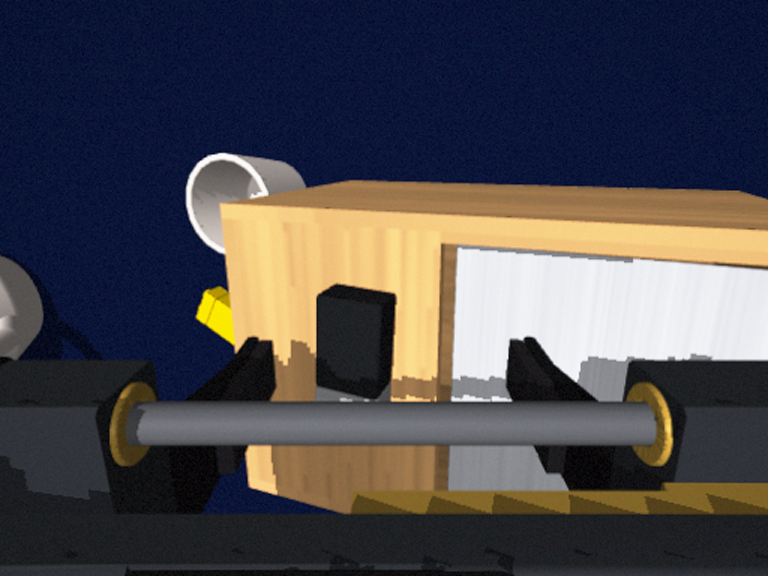

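View pics/s2.png

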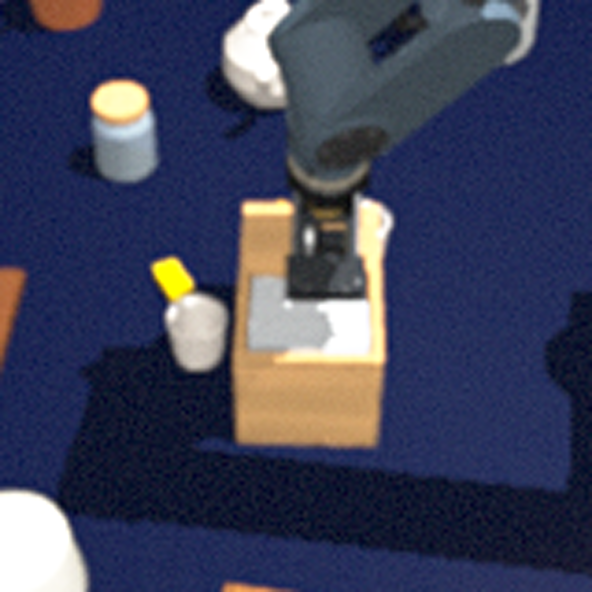

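The flap is already slightly depressed by finger A (+y), and finger B is clear behind the battery (its tip near column 265, the battery's rear near 317). I go down the rest of the way.

```bash
python3 -m crank '[[[0,0,0,-0.003,0.0065,0.003,100],[0,0,0,0,0.006,0.0025,100],[0,0,0,0,0.006,0.0025,100],[0,0,0,0,0,0,100],[0,0,0,0,0,0,100]]]' 3; 
python3 - <<'E'
from h import *
from rig import robot
o=robot.get_obs();report(o)
w=robot.camera("wrist");cv2.imwrite("pics/w3.png",cv2.resize(w["img"][:,:,::-1],None,fx=1.5,fy=1.5,interpolation=cv2.INTER_CUBIC))
E
```

```text
time: 4.75
position: [0.4467, -0.0165, 0.1271]
tool_rot: [0.819, 0.019, -0.014, -0.573]
ft_force: [0.1, -0.8, 1.4]
grip_width: 0.0869
t 4.75 TCP [-17.2 -25.5 127.1] Binner [-17.1 -69.1 134.4] Ainner [-17.3  12.6 104.7] Aouter [-17.4  26.7  99.6] F [ 0.1 -0.8  1.4] rest [-0.06  0.51  1.97 -0.56  0.7  -1.24]
tool axes cols (caddy) [[1.0, -0.0, -0.002], [0.002, -0.342, 0.94], [-0.001, -0.94, -0.342]]
```

View pics/w3.png

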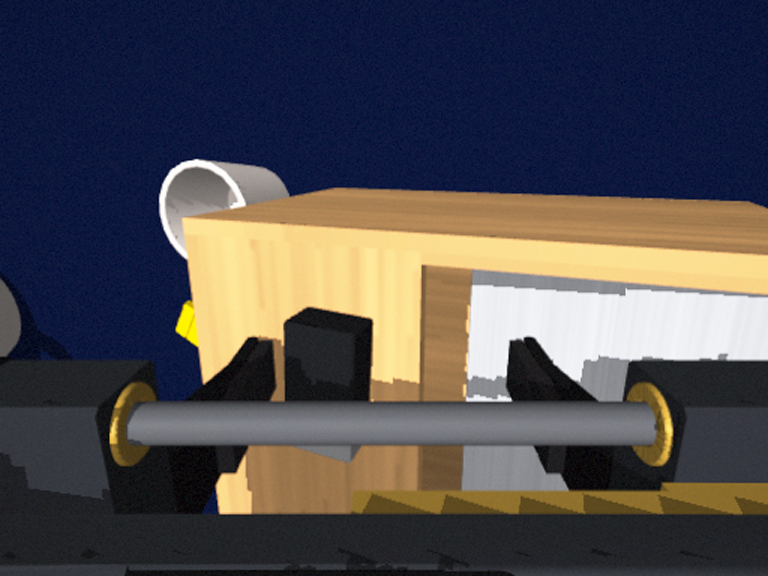

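Flap clearly open and the tip of B is low behind the battery. Now I push.

```bash
python3 -m crank '[[[0,0,0,0,-0.0019,0.0053,100],[0,0,0,0,-0.0019,0.0053,100],[0,0,0,0,-0.0019,0.0053,100],[0,0,0,0,-0.0019,0.0053,100],[0,0,0,0,-0.0019,0.0053,100]]]' 3; 
python3 - <<'E'
from h import *
from rig import robot
o=robot.get_obs();report(o)
w=robot.camera("wrist");cv2.imwrite("pics/w4.png",cv2.resize(w["img"][:,:,::-1],None,fx=1.5,fy=1.5,interpolation=cv2.INTER_CUBIC))
E
```

```text
time: 5.42
position: [0.4457, 0.0121, 0.1272]
tool_rot: [0.819, 0.019, -0.013, -0.573]
ft_force: [0.0, -3.2, 1.7]
grip_width: 0.0869
t 5.425 TCP [-16.9   3.  127.2] Binner [-16.8 -40.5 134.6] Ainner [-17.   41.1 104.8] Aouter [-17.1  55.2  99.7] F [ 0.  -3.2  1.7] rest [ 0.01  0.52  1.96 -0.54  0.73 -1.19]
tool axes cols (caddy) [[1.0, 0.001, -0.002], [0.002, -0.343, 0.939], [-0.0, -0.94, -0.343]]
```

View pics/w4.png

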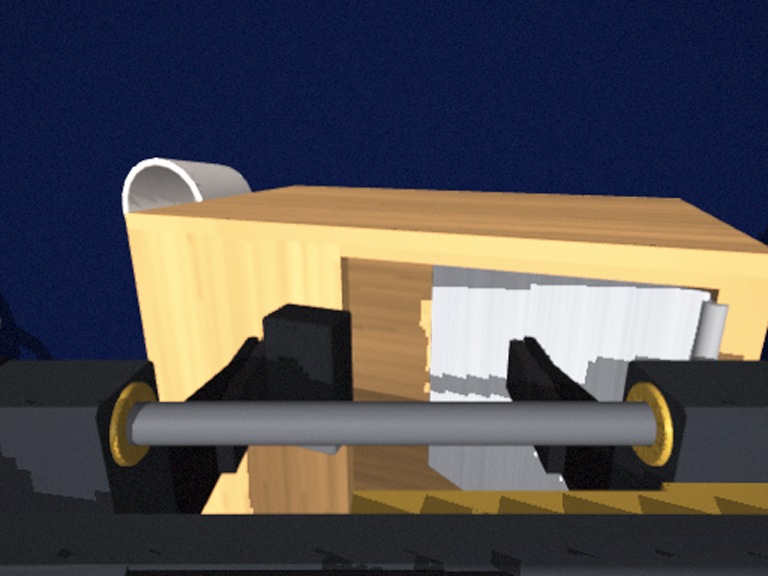

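```bash
python3 -m crank '[[[0,0,0,0,-0.0013,0.0036,100],[0,0,0,0,-0.0013,0.0036,100],[0,0,0,0,-0.0013,0.0036,100],[0,0,0,0,-0.0013,0.0036,100],[0,0,0,0,0,0,100]]]' 3; 
python3 - <<'E'
from h import *
from rig import robot
o=robot.get_obs();report(o)
w=robot.camera("wrist");cv2.imwrite("pics/w5.png",cv2.resize(w["img"][:,:,::-1],None,fx=1.5,fy=1.5,interpolation=cv2.INTER_CUBIC))
E
```

```text
time: 6.1
position: [0.4449, 0.0277, 0.127]
tool_rot: [0.819, 0.019, -0.013, -0.574]
ft_force: [-0.1, -1.9, 3.3]
grip_width: 0.0873
t 6.1 TCP [-17.   18.7 127. ] Binner [-17.  -25.1 134.3] Ainner [-17.1  57.  104.5] Aouter [-17.1  71.1  99.4] F [-0.1 -1.9  3.3] rest [ 0.04  0.52  1.95 -0.53  0.74 -1.17]
tool axes cols (caddy) [[1.0, 0.001, -0.002], [0.002, -0.341, 0.94], [0.0, -0.94, -0.341]]
```

View pics/w5.png

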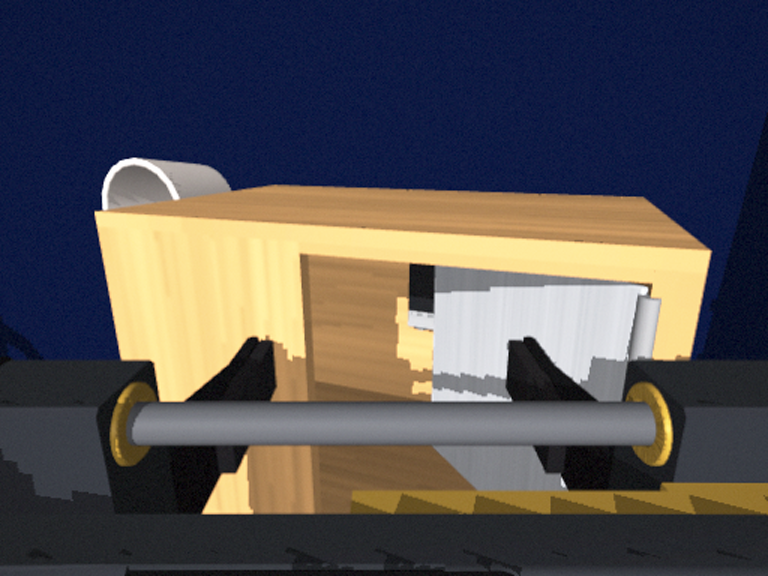

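The battery has gone in. It now shows deep in the opening at (row 300, col 422), partly hidden by the flap. I check that it has settled and lies on the floor before lifting.

```bash
python3 -m crank '[[[0,0,0,0,0,0,100],[0,0,0,0,0,0,100],[0,0,0,0,0,0,100],[0,0,0,0,0,0,100],[0,0,0,0,0,0,100]]]' 3; 
python3 - <<'E'
from h import *
from rig import robot
o=robot.get_obs();report(o)
c=robot.camera("wrist");w=c["img"][:,:,::-1]
cv2.imwrite("pics/w6.png",cv2.resize(w[150:330,180:460],None,fx=2.8,fy=2.8,interpolation=cv2.INTER_CUBIC))
c=wristcam(c,o)
for z in (.006,.023,.035,.054,.1):
    for px in ((410/1.5,265/1.5),(410/1.5,328/1.5)):
        X=ontoz(c,[px],z)[0];p=(.4628,.0098,.044);C,S=np.cos(p[2]),np.sin(p[2]);d=X-[p[0],p[1],0]
        print(z,((d[0]*C+d[1]*S)*1000).round(),((-d[0]*S+d[1]*C)*1000).round())
E
```

```text
time: 6.78
position: [0.445, 0.0271, 0.127]
tool_rot: [0.819, 0.019, -0.013, -0.573]
ft_force: [-0.3, -0.8, 4.4]
grip_width: 0.0869
t 6.775 TCP [-17.   18.1 127. ] Binner [-16.9 -25.5 134.4] Ainner [-17.1  56.2 104.7] Aouter [-17.1  70.3  99.5] F [-0.3 -0.8  4.4] rest [ 0.04  0.52  1.95 -0.53  0.74 -1.17]
tool axes cols (caddy) [[1.0, 0.001, -0.002], [0.002, -0.342, 0.94], [0.0, -0.94, -0.342]]
0.006 -25.0 -14.0
0.006 16.0 -14.0
0.023 -30.0 -9.0
0.023 9.0 -8.0
0.035 -33.0 -5.0
0.035 3.0 -4.0
0.054 -38.0 1.0
0.054 -5.0 2.0
0.1 -50.0 16.0
0.1 -24.0 16.0
```

View pics/w6.png

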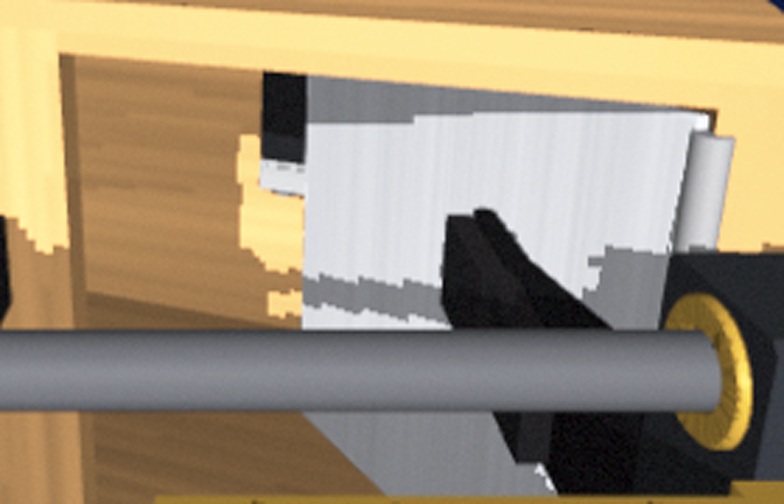

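The battery is lying still and flat. At floor height its steel end projects to caddy x ≈ 9 mm, as its length predicts. I come straight up.

```bash
python3 -m crank '[[[0,0,0,0,-0.014,-0.005,100],[0,0,0,0,-0.028,-0.0103,100],[0,0,0,0,-0.047,-0.017,100],[0,0,0,0,-0.047,-0.017,100],[0,0,0,0,-0.047,-0.017,100]]]' 3; python3 -m crank '[[[10,0,0,0,0,0,100],[10,0,0,0,0,0,100],[0,0,0,0,0,-0.05,100],[0,0,0,0,0,0,100],[0,0,0,0,0,0,100]]]' 3
python3 - <<'E'
from h import *
from rig import robot
o=robot.get_obs();report(o)
for n in ("wrist","side","top"):
    c=robot.camera(n);im=c["img"][:,:,::-1]
    cv2.imwrite(f"pics/{n}7.png",cv2.resize(im,None,fx=1.5,fy=1.5,interpolation=cv2.INTER_CUBIC))
    print(n,robot.spot_in(c,"battery"),robot.spot_in(c,"flap"))
E
```

```text
time: 7.45
position: [0.4444, 0.028, 0.3237]
tool_rot: [0.818, 0.019, -0.013, -0.574]
ft_force: [0.6, -0.6, 0.2]
grip_width: 0.0871
time: 8.07
position: [0.4469, -0.0219, 0.3218]
tool_rot: [-0.706, -0.016, 0.016, 0.707]
ft_force: [-0.5, 0.3, -0.2]
grip_width: 0.0869
t 8.075 TCP [-17.3 -31.  321.8] Binner [-17.2 -74.5 313.8] Ainner [-17.4  12.5 313.9] Aouter [-17.4  27.5 313.9] F [-0.5  0.3 -0.2] rest [-0.3   0.17  1.73  0.    1.24 -1.92]
tool axes cols (caddy) [[1.0, -0.0, -0.001], [0.001, 0.001, 1.0], [-0.0, -1.0, 0.001]]
wrist [{'at': [187.0, 143.7], 'conf': 0.94}, {'at': [253.3, 214.1], 'conf': 0.7}, {'at': [149.1, 274.0], 'conf': 0.47}, {'at': [174.8, 284.3], 'conf': 0.35}] [{'at': [179.5, 318.7], 'conf': 0.66}]
side [] [{'at': [195.3, 272.6], 'conf': 0.63}]
top [{'at': [170.7, 295.7], 'conf': 0.62}, {'at': [225.8, 246.2], 'conf': 0.51}] [{'at': [219.9, 245.4], 'conf': 0.79}]
```

View pics/wrist7.png

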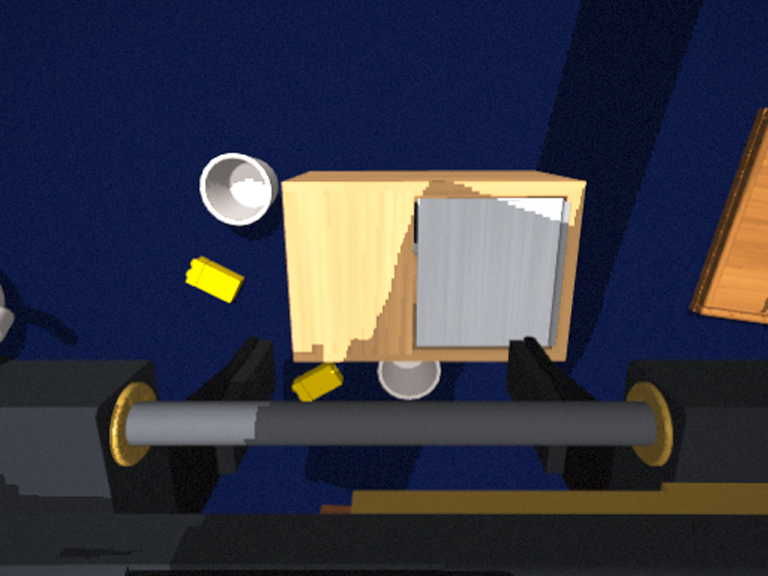

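View pics/side7.png

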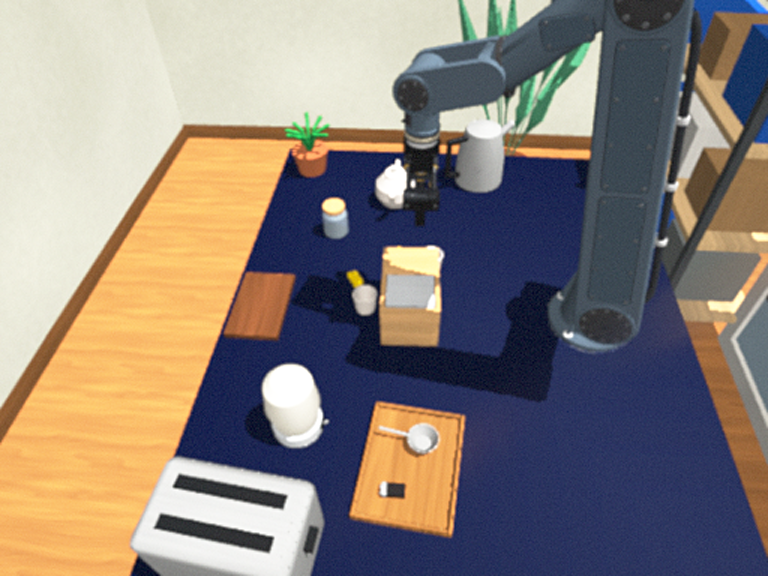

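View pics/top7.png

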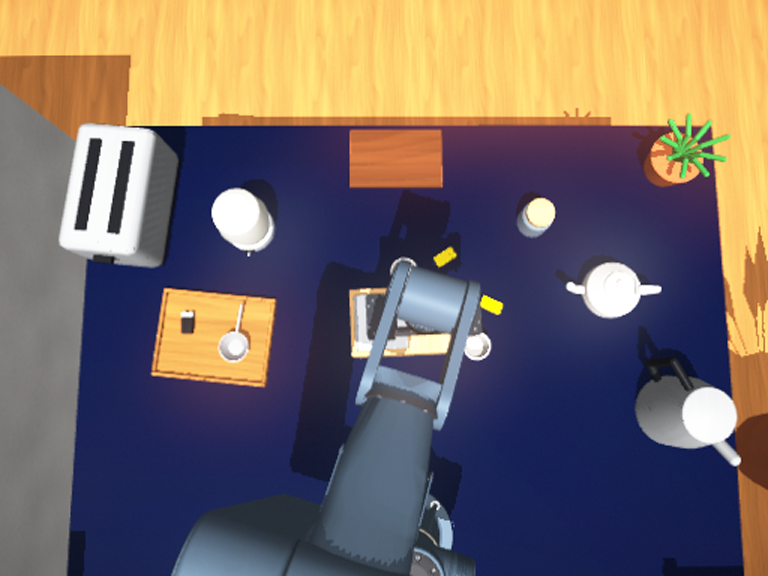

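The flap is shut and the deck is empty. A dark sliver shows at the flap's edge (col 415, rows 203–250), so I check that it is the battery on the floor seen through the slit and not jammed.

```bash
python3 - <<'E'
from h import *
from rig import robot
o=robot.get_obs();c=robot.camera("wrist");w=c["img"][:,:,::-1]
cv2.imwrite("pics/w8.png",cv2.resize(w[115:245,240:320],None,fx=4.5,fy=4.5,interpolation=cv2.INTER_CUBIC))
c=wristcam(c,o);p=(.4628,.0098,.044)
for nm,P in (("gap ends",[(-.06,-.0125,.13),(.06,-.0125,.13)]),("battery floor",[(-.042,-.007,.023),(.008,-.007,.023)]),("at deck",[(-.042,-.0125,.13),(.008,-.0125,.13)])): print(nm,proj(c,caddy(p,P)).round(1).tolist())
E
```

```text
gap ends [[278.4, 129.3], [276.5, 232.0]]
battery floor [[278.0, 134.0], [277.3, 168.6]]
at deck [[278.1, 146.0], [277.3, 190.0]]
```

View pics/w8.png

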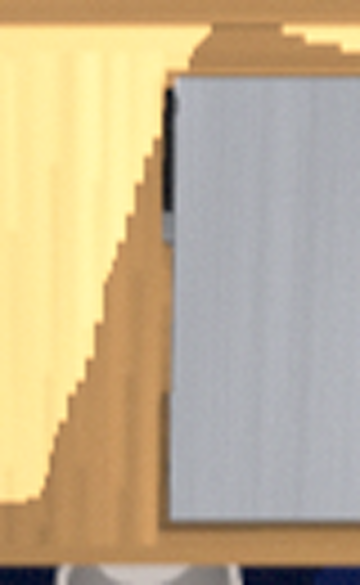

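The sliver spans rows 134–169. That matches the battery on the floor (134–168.6) and not at deck level (146–190). Everything else stands where it was, so I hand in.

```bash
python3 - <<'E'
from rig import robot
print(robot.get_obs()["time"],robot.get_obs()["joint_velocities"].round(3));print(robot.hand_in())
E
```

```text
8.575 [-0.005 -0.001 -0.001 -0.001  0.    -0.   ]
the job is handed in; nothing more can be done
None
```

The spent battery is at the bottom of the caddy and the flap is shut; I handed the job in at 8.6 s. With the gripper tilted 20°, one finger pressed the flap down and held it. The other pushed the battery about 44 mm to the edge until it fell in, and I then lifted straight away so the flap closed on its own.

**Last checks:**
- **Battery:** what shows through the slit at the flap's edge matches a battery lying flat on the floor (image rows 134–169, predicted 134–168.6), and does not match one jammed at deck height (146–190).
- **Flap and deck:** the wrist picture shows the flap flush with the top and the deck empty.
- **Other things on the bar:** by eye in the last pictures, the tray's contents, teapot, lamp, jar, cups and yellow look-alikes had not moved. The arm hid parts of the top view, so I did not measure this.
- **Force:** the wrist force readings stayed under 5 N, and the arm was clear of everything at hand-in.

**Disagreement:** the spotting network still reported "battery" in the last pictures. Those I placed were the yellow look-alikes and the sliver seen through the slit. I did not trace one lower-confidence hit in the wrist picture, or one in the top picture that lies on the dark gripper over the flap.

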